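Eject a relay from its test block and put it in the tray

TASK

The black relay sits sunk in the grey test block, too deep to grip. Press the red ejector lever down to its stop, gently and without forcing it, so that the relay rises; let go of the lever, then lift the relay out and set it down upright in the white tray (lowered on to the floor of the tray, not dropped). Do not disturb the capacitor and the two small tins standing near.

Things in the scene. Friction and masses are not known exactly. Their poses are not given: they have to be found in the camera images.
- test_block: Fixed relay test block, origin at the centre of the underside, z up. Base plate 110 x 90 x 8 mm; on it a grey block 70 (x) x 64 (y) mm whose flat top (deck) is at z = 38 mm. The nest, an upright pocket 28 (x) x 30 (y) mm, is centred on the origin. The lever points to its -x; its pivot, parallel to y, is at x = -47, z = 40 mm between two ears 29 mm apart over all, up to z = 44 mm.
- ejector_lever: Ejector lever, origin at its pivot; the arm runs along its own -x for 83 mm, z normal to its upper face. Steel bar 10 mm wide, ending in a red pad. Starts sloping up 0.03 to 0.73 rad. Pressed at the pad it has 0.02 to 0.38 rad of free play (under 1 N), then a 0.35 rad working stroke with 4 to 5 N friction, then a rigid stop. It stays where it is left. Press it with no more than 30 N.
- lever_pad (a point): Middle of the upper face of the red pad (45 to 83 mm out from the pivot, 18 mm wide, 8 mm thick), 64 mm from the pivot; moves with the lever. Free play and stop setting differ from start to start: at the stop the arm slopes 0 to 0.34 rad below level (pad point 22 to 44 mm above the bench), which cannot be known beforehand.
- relay: Black plug-in relay, loose, a box 26 (x) x 28 (y) x 22 (z) mm, about 30 g, origin at the centre of its underside, z up. At first in the nest with 1 mm play all round, axes along the block's, underside at z = 16.5 mm, top about level with the deck. The lever's working stroke raises it 11 mm in proportion; it then stands 11.5 mm proud of the deck and stays.
- tray: Fixed white open tray, grey inside, 130 (x) x 110 (y) x 16 mm with walls 4 mm thick; origin at the centre of its underside, z up, the floor 4 mm above the origin.
- tray_floor (a point): Centre of the floor of the tray, on its upper side.
- capacitor: Bystander: dark blue electrolytic capacitor standing upright, 22 mm diameter, 36 mm high; origin at the centre of its underside.
- green_tin: Bystander: small tin with green lid, 39 mm diameter, 30 mm high; origin at the centre of its underside.
- red_tin: Bystander: flat tin with red lid, 53 mm diameter, 21 mm high; origin at the centre of its underside.

How it is judged:
By the outcome, as a careful person would: the job done as asked, in the order asked, and still so for the second after the job is handed in, with the robot touching nothing.
It also fails if it takes over 54 s, if anything falls off the work surface, if the arm or the gripper's body presses on something with over 40 N, if the wrist force passes 120 N, or if a joint passes its speed limit or range.

ROBOT

A 7-joint arm with a two-finger parallel gripper is mounted at the origin on a cart in front of the work surface, level with it; the furniture and walls round the work are solid. World frame = base frame: x ahead of the robot, y to its left, z up, the work surface at z = 0. Lengths are in mm, angles in rad, forces in N, time in s.
With the tool pointing down it reaches from about 350 to 775 mm from the base axis. Payload 3.1 kg.
Tool frame: the origin (TCP) lies midway between the tips of the shut fingers; the grasp point (between the pads) lies 19 mm behind it (arm.grip_depth is the distance from the TCP to the grasp point, in mm); z points along the fingers, y is the line along which they close (so a half turn about z gives the same grasp; the last joint's range is limited). The gripper opens to 85 mm and grips with 20 to 120 N. Pads are 22 mm wide; open, the fingers measure 114 mm over their backs; the gripper's body (76 mm by 85 mm) begins 54 mm behind the grasp point. The pads swing forward as they close: fully open they stand 13 mm farther back than shut.
Start: joints at [-1.296, 0.311, 0.014, 1.512, -0.004, 1.319, -0.027], TCP at [171.313, 522.656, 231.304] pointing down, gripper open.
Joint ranges: [-2.7, 2.7], [-0.3, 1.91], [-1.27, 1.3], [0.12, 2.57], [-1.44, 4.58], [0.2, 2.03], [-3.05, 3.05]. Speed limits (rad/s): [2.79, 2.79, 3.14, 3.14, 3.14, 3.14, 3.14].

INTERFACE

Orientations are given as a unit quaternion [w, x, y, z].
In Python, from station import arm gives the robot as it stands.
- The arm moves only by the shell command python3 inch.py [OPENING], which reads ROWS from standard input. ROWS is a JSON object whose key "increments" holds a list of rows, 1 to 20 of them, each of 6 numbers: dx, dy, dz in mm, then a rotation vector rx, ry, rz in rad; each row is the pose to reach, as a shift and turn from the pose commanded when the command began, along the tool's axes at that moment; what a row does not reach only later rows make up. A row lasts 1/8 s, in which the tool goes at most 62.5 mm and 0.188 rad, less where a joint would pass 70% of its speed; a pose out of reach is approached as far as the arm can. OPENING is the finger opening in mm, set as the command begins (- or left out keeps the last). The fingers move at their own pace and stop on an object; the grip force is fixed at half the most. Time passes only in rows, so rows that do not move let the fingers close. It prints the time, the measured TCP pose, the force, the opening and the grip force at its end. Input that does not fit is refused with a message, and nothing moves.
- arm.get_obs(): the state, without advancing time (a new reading comes with each control period).
- arm.get_image(name): name is "scene" or "top"; returns the picture (400x640x3 uint8, red, green, blue); there is no depth.
- arm.calibration(name): a dict with "fx", "fy", "cx", "cy" (pixels), "xyz" and "attitude" of the camera in the world. Camera axes: x right, y up, looking along -z (the intrinsics and any distortion apply to the point x, -y, -z); pixel columns grow to the right and rows downward; lengths in mm; the calibration is good to about 2 mm. A picture is of the moment at which its call begins. calibration takes no time and is no camera call.
- arm.job_done(): hands the job in; it is judged then, once.
The state is a dict: "t": time; "joint_positions": joint angles; "joint_vel": joint speeds; "effort": joint torques, N m; "position": TCP position; "tool_rot": TCP orientation; "wrist_force": force on the tool from outside, world axes, zero at the start; "torque": the same for the moment, N m; "finger_gap": finger opening in mm; "grip_force": force on a finger pad.
Only numpy, scipy, OpenCV 4.12 (cv2) and the standard library are available. Lean on these libraries where they do the work, as an engineer would, in place of code of your own. Each camera call takes 0.05 s, during which the arm holds its last target. There are 200 camera calls.

## Working session

There is one attempt and no reset: what is moved stays moved. The work goes in short steps, Python scripts to look and compute and a shell command to move; the robot and the scene stay as the last step left them, time stands still between calls to the robot, and variables do not carry over. Pictures are saved under pics/ and viewed, at most 10 in all, crops included, and the job is handed in when it is done.

```bash
ls; mkdir -p pics; python3 - <<'E'
from station import arm
import cv2
for n in ("scene","top"):
    im=arm.get_image(n); cv2.imwrite(f"pics/{n}0.png",im[:,:,::-1]); print(n,arm.calibration(n))
o=arm.get_obs(); print(o)
E
```

```text
inch.py
pics
station.py
scene {'fx': 407.5517418739142, 'fy': 407.5517418739142, 'cx': 318.84217944236855, 'cy': 203.48865765812303, 'xyz': array([ 190.81364745, -713.06344206,  412.23955347]), 'attitude': array([ 0.81803263,  0.5308969 , -0.12241781, -0.18435014])}
top {'fx': 412.81280425163106, 'fy': 412.81280425163106, 'cx': 319.1635114723298, 'cy': 196.33447794649717, 'xyz': array([479.76164978, -12.07001662, 929.60831219]), 'attitude': array([ 0.71572387,  0.02299021, -0.03899885, -0.69691455])}
{'t': 0.1, 'joint_positions': array([-1.29567751,  0.31168281,  0.01401879,  1.51289607, -0.0044122 ,
        1.31918414, -0.0271913 ]), 'joint_vel': array([-0.0001938 , -0.00309642,  0.00199964, -0.00190895, -0.00066362,
        0.00087025, -0.00149879]), 'effort': array([ 1.08227461e-03, -3.80850434e+01,  1.46882865e-01, -2.31241357e+01,
        1.23672344e-02,  8.11788195e-03,  3.17087391e-06]), 'position': array([171.14382898, 522.01321414, 230.30962863]), 'tool_rot': array([-1.26056862e-04,  1.57719200e-01,  9.87483423e-01, -1.06228365e-03]), 'wrist_force': array([-0.66627436, -0.4181777 ,  0.37119942]), 'torque': array([0.02877272, 0.02443348, 0.00261342]), 'grip_force': 0.0, 'finger_gap': 85.43522301022331}
```

View pics/scene0.png

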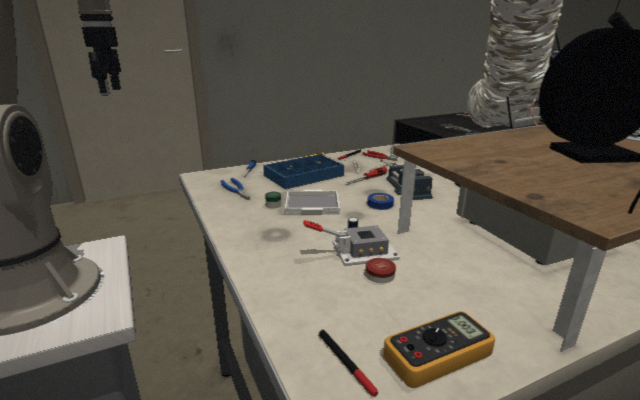

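View pics/top0.png

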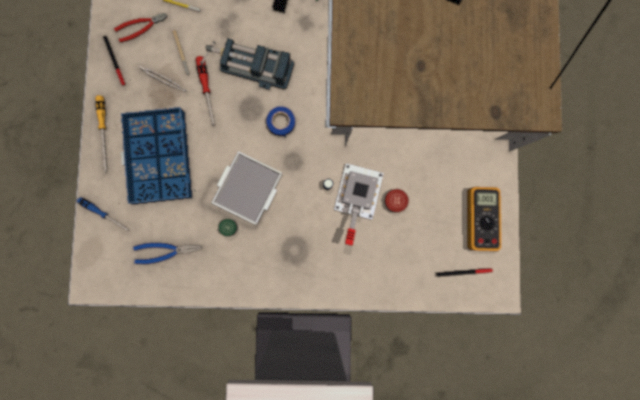

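Overview: the test block is at top ~(360,190) with the red pad at (350,237), the capacitor at (327,184), red tin at (396,200), tray at (247,187) and green tin at (228,228). A shelf lies above row 130. I'll zoom in on both views.

```bash
cat > h.py <<'E'
import numpy as np, cv2
from scipy.spatial.transform import Rotation as R
from station import arm
def rot(q): return R.from_quat(np.r_[q[1:],q[0]])
def ray(n,uv):
    c=arm.calibration(n); u,v=uv
    d=rot(c["attitude"]).apply([(u-c["cx"])/c["fx"],-(v-c["cy"])/c["fy"],-1.0])
    return np.array(c["xyz"]),d/np.linalg.norm(d)
def onz(n,uv,z):
    o,d=ray(n,uv); return o+d*(z-o[2])/d[2]
def tri(us,ut):
    (a,d),(b,e)=ray("scene",us),ray("top",ut)
    s=np.linalg.lstsq(np.c_[d,-e],b-a,rcond=None)[0]
    p,q=a+s[0]*d,b+s[1]*e
    return (p+q)/2,np.linalg.norm(p-q)
def proj(n,p):
    c=arm.calibration(n); x=rot(c["attitude"]).inv().apply(np.array(p)-c["xyz"])
    return np.array([c["cx"]+c["fx"]*x[0]/-x[2],c["cy"]+c["fy"]*x[1]/x[2]])
E
python3 - <<'E'
import cv2
t=cv2.imread("pics/top0.png"); s=cv2.imread("pics/scene0.png")
cv2.imwrite("pics/tz.png",cv2.resize(t[150:260,310:420],None,fx=5.4,fy=5.4,interpolation=cv2.INTER_CUBIC))
cv2.imwrite("pics/sz.png",cv2.resize(s[180:285,255:405],None,fx=5.3,fy=5.3,interpolation=cv2.INTER_CUBIC))
E
```

```text
(no output)
```

View pics/tz.png

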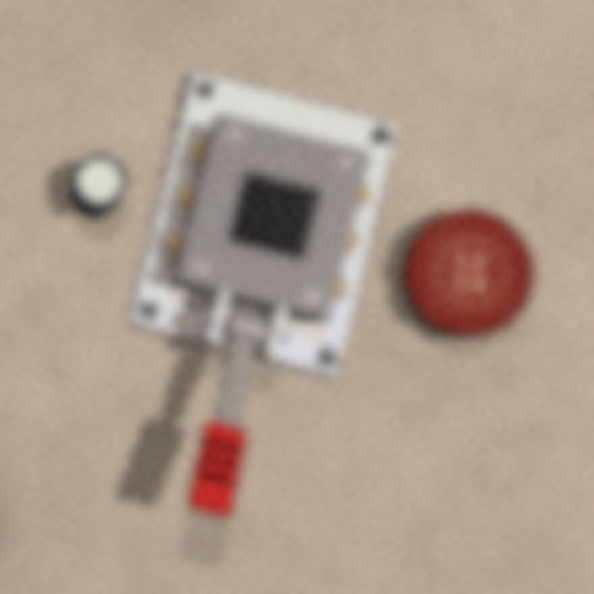

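View pics/sz.png

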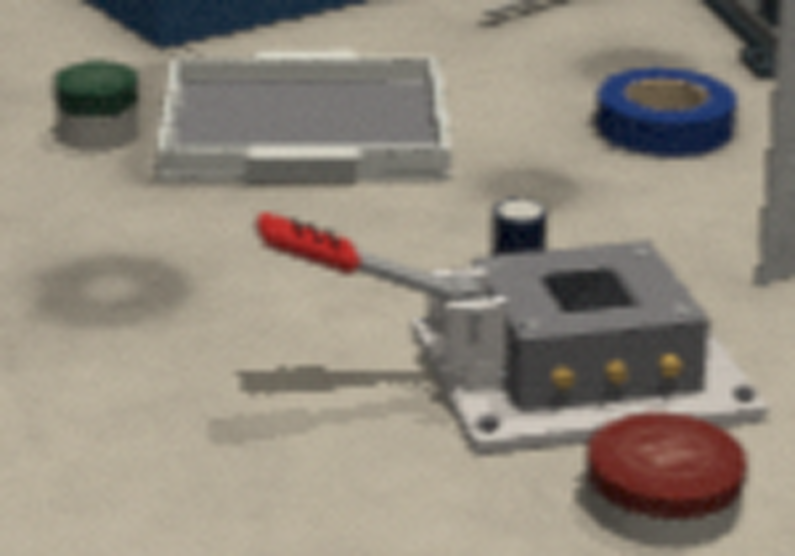

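The top crop shows the relay at about (275,215), the pad from (224,427) to (211,512), the capacitor at (98,183) and the red tin at (468,270). The scene crop shows the relay at about (589,290) and the lever sloping up, with its tip at (262,225). Next I'll measure with masks.

```bash
python3 - <<'E'
from h import *
t=cv2.imread("pics/top0.png"); s=cv2.imread("pics/scene0.png")
np.set_printoptions(precision=1,suppress=True)
def blobs(im,mask,box,k=1):
    x0,y0,x1,y1=box; m=np.zeros_like(mask); m[y0:y1,x0:x1]=mask[y0:y1,x0:x1]
    c=max(cv2.findContours(m,cv2.RETR_EXTERNAL,cv2.CHAIN_APPROX_NONE)[0],key=cv2.contourArea)
    M=cv2.moments(c); return c[:,0],np.array([M["m10"],M["m01"]])/M["m00"],cv2.minAreaRect(c)
def red(im):
    h=cv2.cvtColor(im,cv2.COLOR_BGR2HSV); return (((h[...,0]<8)|(h[...,0]>172))&(h[...,1]>150)&(h[...,2]>90)).astype(np.uint8)
def dark(im,v): return (im.max(2)<v).astype(np.uint8)
ct,mt,rt=blobs(t,red(t),(335,225,362,250)); cs,ms,rs=blobs(s,red(s),(300,215,326,235))
print("pad rects",mt,rt,ms,rs)
print("pad centroid",tri(ms,mt))
# relay
ct,mt,rt=blobs(t,dark(t,70),(345,175,378,205)); cs,ms,rs=blobs(s,dark(s,60),(352,225,378,243))
print("relay",mt,rt,ms,rs); print(tri(ms,mt), onz("top",mt,38.5), onz("scene",ms,38.5))
bt=[[x,y] for x,y in cv2.boxPoints(rt)]; print([onz("top",b,38.5)[:2] for b in bt])
T=lambda x,y:np.array([(x+.5)/5.4-.5+310,(y+.5)/5.4-.5+150]); S=lambda x,y:np.array([(x+.5)/5.3-.5+255,(y+.5)/5.3-.5+180])
for n,a,b in [("tip",S(262,225),T(211,512)),("near",S(352,259),T(224,427)),("deckA(+x,+y)",S(490,262),T(212,115)),("cap",S(519,210),T(99,183)),("redtin",S(668,447),T(470,268)),("relay",S(589,290),T(275,215))]: print(n,*tri(a,b))
b=[onz("top",T(*p),8)[:2] for p in [(190,75),(397,125),(340,375),(133,325)]]
print("base",b,np.mean(b,0)); 
d=(b[0]+b[1]-b[2]-b[3])[:2]; print("yaw base",np.arctan2(d[1],d[0]))
# tray
h=cv2.cvtColor(t,cv2.COLOR_BGR2HSV)
m=cv2.morphologyEx(((h[...,1]<25)&(h[...,2]>90)&(h[...,2]<215)).astype(np.uint8),cv2.MORPH_OPEN,np.ones((3,3)))
c,mm,r=blobs(t,m,(200,145,290,228)); print("tray floor",mm,r,onz("top",mm,4),onz("top",r[0],4)); print([onz("top",x,4)[:2] for x in cv2.boxPoints(r)])
cv2.imwrite("pics/tray.png",np.vstack([cv2.resize(t[140:240,195:295],None,fx=5,fy=5),][:1]))
E
```

```text
pad rects [349.9 236.6] ((349.80804443359375, 236.55599975585938), (6.618762016296387, 15.294707298278809), 10.30484676361084) [312.6 225.3] ((312.60003662109375, 225.20001220703125), (18.973663330078125, 5.0596442222595215), 18.434947967529297)
pad centroid (array([473.8, -97.1,  66.2]), np.float64(0.9970379746278782))
relay [360.1 189.5] ((360.1470642089844, 189.41175842285156), (12.12678050994873, 11.399173736572266), 14.03624439239502) [365.4 234.2] ((365.4703063964844, 234.20298767089844), (6.865756988525391, 14.627046585083008), 84.2894058227539)
(array([ 576.4, -120.5,   35.4]), np.float64(0.4819423663280264)) [ 575.8 -120.    38.5] [ 573.5 -125.5   38.5]
[array([ 566.7, -104.4]), array([ 591., -110.]), array([ 585.3, -135.8]), array([ 561. , -130.1])]
tip [457.8 -94.   75. ] 0.9489428414473082
near [ 490.2 -100.    57.4] 0.3365557898337123
deckA(+x,+y) [590.2 -82.8  31.1] 58.42473734523702
cap [587.9 -50.   34.1] 0.9667589826313088
redtin [ 558.3 -203.8   20.4] 0.136111436958458
relay [ 576.6 -121.4   35.6] 0.634416149193563
base [array([637.2, -87.9]), array([ 618.6, -175.1]), array([ 513.4, -152.7]), array([531.8, -66.4])] [ 575.3 -120.5]
yaw base -0.2058992013000538
tray floor [246.4 187.8] ((246.60000610351562, 187.79998779296875), (55.45448303222656, 58.13776397705078), 26.56505012512207) [576.1 132.    4. ] [576.2 131.5   4. ]
[array([543.2, 214.3]), array([662.7, 161.6]), array([609.4,  47.7]), array([490.9, 101.7])]
```

View pics/tray.png

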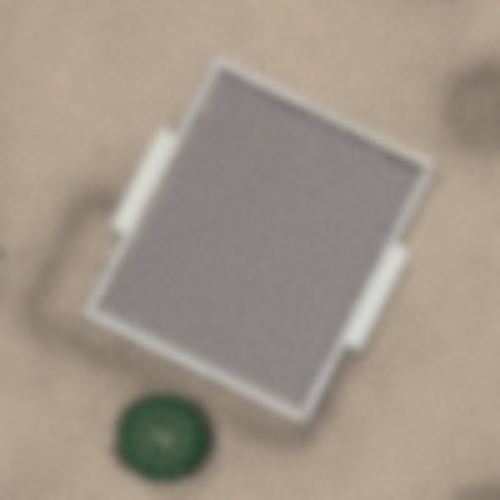

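Measured, in mm:
- **Block and relay:** centre about (576,-120.5), yaw about -0.21. The relay top triangulates at z≈35.5 against the nominal 38.5.
- **Pad:** (473.8,-97.1,66.2), 63.4 from the pivot at slope 0.43. This agrees with the text.
- **Tray:** centre about (576,131).

The tray crop shows an empty tray, centred at crop pixel (262,239). Next I'll move above the pad with the fingers shut.

```bash
echo '{"increments": [[-302, -187, 0, 0, 0, -0.105], [-302, -187, 0, 0, 0, -0.105], [-302, -187, 0, 0, 0, -0.105], [-302, -187, 0, 0, 0, -0.105], [-302, -187, 0, 0, 0, -0.105], [-477, -496, 111, 0, 0, -0.105], [-477, -496, 111, 0, 0, -0.105], [-477, -496, 111, 0, 0, -0.105], [-477, -496, 111, 0, 0, -0.105], [-477, -496, 111, 0, 0, -0.105], [-477, -496, 111, 0, 0, -0.105], [-477, -496, 111, 0, 0, -0.105], [-477, -496, 111, 0, 0, -0.105], [-477, -496, 111, 0, 0, -0.105], [-477, -496, 111, 0, 0, -0.105], [-477, -496, 111, 0, 0, -0.105]]}' | python3 inch.py 0
cat >> h.py <<'E'
def to_tool(p,yaw_y=None):
    "shift in tool axes from the measured TCP to world point p; turn about tool z for tool y at yaw_y"
    o=arm.get_obs(); r=rot(o["tool_rot"]); y=r.apply([0,1,0]); a=np.arctan2(y[1],y[0])
    tr=None if yaw_y is None else -((yaw_y-a+np.pi/2)%np.pi-np.pi/2)
    print("t",round(o["t"],2),"pos",o["position"].round(1),"F",o["wrist_force"].round(1),"gap",round(o["finger_gap"],1),"shift",r.inv().apply(np.array(p)-o["position"]).round(1),"turn z",tr, "tilt",r.apply([0,0,1]).round(3))
E
python3 -c "
from h import *
to_tool([469.5,-97.5,66],np.pi/2-.213)"
```

```text
t: 2.1
position: [470.3, -95.8, 120.6]
tool_rot: [0.0, 0.104, 0.995, 0.0]
wrist_force: [0.0, -0.5, 0.9]
finger_gap: 0.1
grip_force: 0.0
t 2.1 pos [470.3 -95.8 120.6] F [ 0.  -0.5  0.9] gap 0.1 shift [ 0.4 -1.8 54.6] turn z 0.0038245072507183675 tilt [ 0.001  0.001 -1.   ]
```

```bash
echo '{"increments": [[0.4, -1.8, 20, 0, 0, 0], [0.4, -1.8, 40, 0, 0, 0], [0.4, -1.8, 40, 0, 0, 0]]}' | python3 inch.py; echo '{"increments": [[0, 0, 4, 0, 0, 0], [0, 0, 8, 0, 0, 0], [0, 0, 12, 0, 0, 0], [0, 0, 12, 0, 0, 0]]}' | python3 inch.py;echo '{"increments": [[0, 0, 3, 0, 0, 0], [0, 0, 6, 0, 0, 0], [0, 0, 6, 0, 0, 0]]}' | python3 inch.py
```

```text
t: 2.48
position: [468.1, -98.0, 79.3]
tool_rot: [-0.002, 0.105, 0.994, 0.0]
wrist_force: [-0.1, -0.1, 1.0]
finger_gap: -0.3
grip_force: 0.0
t: 2.98
position: [469.3, -98.9, 68.2]
tool_rot: [-0.0, 0.106, 0.994, 0.0]
wrist_force: [-0.3, 0.1, -0.1]
finger_gap: -0.0
grip_force: 0.0
t: 3.35
position: [469.2, -98.9, 62.0]
tool_rot: [-0.0, 0.106, 0.994, -0.0]
wrist_force: [0.2, -0.2, 0.3]
finger_gap: 0.1
grip_force: 0.0
```

```bash
echo '{"increments": [[0, 0, 3, 0, 0, 0], [0, 0, 6, 0, 0, 0], [0, 0, 6, 0, 0, 0]]}' | python3 inch.py|grep -E 'pos|force';echo '{"increments": [[0, 0, 3, 0, 0, 0], [0, 0, 6, 0, 0, 0], [0, 0, 6, 0, 0, 0]]}' | python3 inch.py|grep -E 'pos|force'; echo '{"increments": [[0, 0, 1.5, 0, 0, 0], [0, 0, 3, 0, 0, 0], [0, 0, 3, 0, 0, 0]]}' | python3 inch.py|grep -E 'pos|force'
```

```text
position: [469.2, -98.9, 56.0]
wrist_force: [-0.7, -0.8, 0.4]
grip_force: 0.0
position: [469.1, -98.9, 50.3]
wrist_force: [-1.5, -0.2, 2.7]
grip_force: 1.3
position: [468.8, -98.8, 47.0]
wrist_force: [-2.4, 0.4, 4.5]
grip_force: 1.7
```

Working stroke has begun at about z 50, so the stop should come about 22 mm lower or less.

```bash
for i in 1 2; do echo '{"increments": [[0, 0, 1.5, 0, 0, 0], [0, 0, 3, 0, 0, 0], [0, 0, 3, 0, 0, 0]]}' | python3 inch.py|grep -E 'pos|wr'; done; echo '{"increments": [[0, 0, 1, 0, 0, 0], [0, 0, 2, 0, 0, 0], [0, 0, 2, 0, 0, 0]]}' | python3 inch.py|grep -E 'pos|wr'
```

```text
position: [469.0, -98.9, 44.0]
wrist_force: [-2.6, 1.1, 2.7]
position: [469.4, -98.9, 41.3]
wrist_force: [-3.6, 0.6, 4.0]
position: [469.4, -98.9, 39.3]
wrist_force: [-3.0, 0.1, 4.6]
```

```bash
echo '{"increments": [[0, 0, 1, 0, 0, 0], [0, 0, 2, 0, 0, 0], [0, 0, 2, 0, 0, 0]]}' | python3 inch.py|grep -E 'pos|wr'; echo '{"increments": [[0, 0, 1, 0, 0, 0], [0, 0, 2, 0, 0, 0], [0, 0, 2, 0, 0, 0]]}' | python3 inch.py|grep -E 'pos|wr'
```

```text
position: [469.5, -98.9, 37.3]
wrist_force: [-3.0, 0.8, 5.3]
position: [469.6, -99.0, 35.3]
wrist_force: [-3.2, 1.6, 4.8]
```

```bash
echo '{"increments": [[0, 0, 1, 0, 0, 0], [0, 0, 2, 0, 0, 0], [0, 0, 2, 0, 0, 0]]}' | python3 inch.py|grep -E 'pos|wr'; echo '{"increments": [[0, 0, 1, 0, 0, 0], [0, 0, 1, 0, 0, 0]]}' | python3 inch.py|grep -E 'pos|wr';  echo '{"increments": [[0, 0, 1, 0, 0, 0], [0, 0, 1, 0, 0, 0]]}' | python3 inch.py|grep -E 'pos|wr'
```

```text
position: [469.7, -99.0, 33.3]
wrist_force: [-1.4, 0.3, 4.2]
position: [469.8, -99.0, 32.4]
wrist_force: [-0.8, 0.7, 4.3]
position: [469.9, -99.1, 31.6]
wrist_force: [-1.5, 0.7, 5.7]
```

```bash
echo '{"increments": [[0, 0, 1, 0, 0, 0], [0, 0, 1, 0, 0, 0]]}' | python3 inch.py|grep -E 'pos|wr'; echo '{"increments": [[0, 0, 1, 0, 0, 0], [0, 0, 1, 0, 0, 0]]}' | python3 inch.py|grep -E 'pos|wr'
```

```text
position: [470.0, -99.1, 31.1]
wrist_force: [-2.6, 0.9, 10.2]
position: [470.1, -99.1, 30.6]
wrist_force: [-4.7, 0.9, 14.6]
```

Force is climbing at the stop. I'll press one more millimetre, then release and measure the relay.

```bash
echo '{"increments": [[0, 0, 0.8, 0, 0, 0], [0, 0, 0.8, 0, 0, 0]]}' | python3 inch.py|grep -E 'pos|wr'; echo '{"increments": [[0, 0, -10, 0, 0, 0], [0, 0, -60, 0, 0, 0], [-60, 0, -90, 0, 0, 0], [-60, 0, -90, 0, 0, 0]]}' | python3 inch.py 42; python3 - <<'E'
from h import *
np.set_printoptions(precision=1,suppress=True)
t=arm.get_image("top")[:,:,::-1].copy(); s=arm.get_image("scene")[:,:,::-1].copy()
cv2.imwrite("pics/t1.png",t); cv2.imwrite("pics/s1.png",s)
a=cv2.resize(t[150:260,300:410],(440,440),interpolation=cv2.INTER_CUBIC); b=cv2.resize(s[190:270,300:400],(0,0),fx=3.5,fy=3.5,interpolation=cv2.INTER_CUBIC)
c=np.zeros((440,800,3),np.uint8); c[:,:440]=a; c[:b.shape[0],445:445+b.shape[1]]=b
cv2.imwrite("pics/c1.png",c)
E
```

```text
position: [470.2, -99.1, 30.2]
wrist_force: [-5.0, 0.8, 16.2]
t: 8.48
position: [533.9, -112.6, 121.3]
tool_rot: [0.005, 0.105, 0.994, -0.001]
wrist_force: [-0.5, 0.2, 0.5]
finger_gap: 41.9
grip_force: 0.0
```

View pics/c1.png

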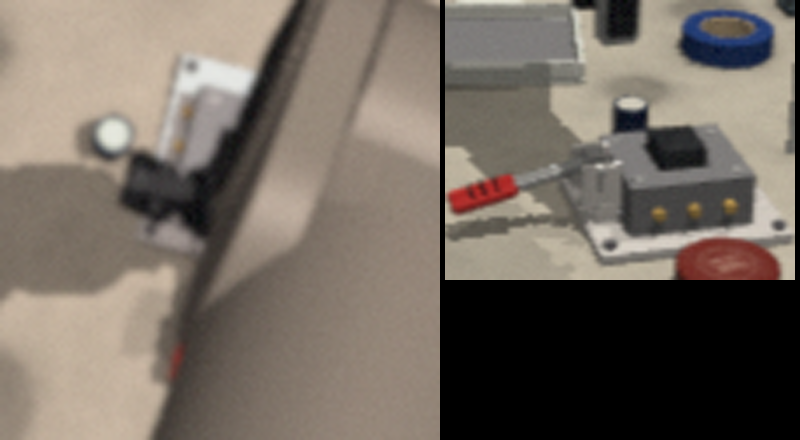

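The relay now stands clearly proud: in the scene panel its top face is centred at about (677,144). The lever is down and free. The arm hides the relay in the top view, so I'll take its height from the scene ray at the known xy.

```bash
python3 - <<'E'
from h import *
np.set_printoptions(precision=1,suppress=True)
for uv in [(366.0+.1,231.2)]:
    o,d=ray("scene",uv); p=np.array([576,-120.5])
    k=np.dot(p-o[:2],d[:2])/np.dot(d[:2],d[:2]); print(o+k*d)
for z in (35.4,38.5,49.5): print(z,proj("scene",(576,-120.5,z)))
# tray via both views (rim corner centre)
T=lambda x,y:np.array([(x+.5)/5-.5+195,(y+.5)/5-.5+140]); S=lambda x,y:np.array([(x+.5)/5.3-.5+255,(y+.5)/5.3-.5+180])
for n,a,b in [("far-left",(175,58),(220,60)),("far-right",(437,55),(433,165))]: print(n,*tri(S(*a),T(*b)))
q=[onz("top",T(*c),16)[:2] for c in [(220,60),(433,165),(305,420),(88,312)]]; print(q,np.mean(q,0))
x=q[0]+q[1]-q[2]-q[3]; print("tray yaw",np.arctan2(x[1],x[0]))
to_tool([576,-120.5,60],np.pi/2-.213)
E
```

```text
[ 577.4 -121.4   42.3]
35.4 [365.1 234.3]
38.5 [365.1 232.9]
49.5 [365.4 227.8]
far-left [593.  165.8  29.6] 123.98171888630719
far-right [604.6  51.   60.5] 0.19772758968292664
[array([655.6, 150.7]), array([611.1,  54.2]), array([496.3, 106.6]), array([541.3, 203.9])] [576.1 128.9]
tray yaw -0.43170657542406
t 8.57 pos [ 528.7 -111.6  118.3] F [ 0.1 -0.5  0.3] gap 41.7 shift [-48.    1.3  58.3] turn z 0.0016448218390805458 tilt [ 0. -0. -1.]
```

```bash
echo '{"increments": [[30, 55, -20, 0, 0, 0], [60, 110, -40, 0, 0, 0], [60, 160, -40, 0, 0, 0], [60, 160, -40, 0, 0, 0]]}' | python3 inch.py |head -2; python3 - <<'E'
from h import *
np.set_printoptions(precision=1,suppress=True)
T=lambda x,y:np.array([(x+.5)/5-.5+195,(y+.5)/5-.5+140]); S=lambda x,y:np.array([(x+.5)/5.3-.5+255,(y+.5)/5.3-.5+180])
for n,a,b in [("nl",(160,152),(305,420)),("nr",(445,150),(433,165)),("fl",(175,58),(88,312)),("fr",(437,55),(220,60))]: print(n,*tri(S(*a),T(*b)))
t=arm.get_image("top")[:,:,::-1].copy(); s=arm.get_image("scene")[:,:,::-1].copy()
cv2.imwrite("pics/t2.png",t)
a=cv2.resize(t[165:215,335:385],(400,400),interpolation=cv2.INTER_CUBIC); b=cv2.resize(s[210:250,345:390],(0,0),fx=8,fy=8,interpolation=cv2.INTER_CUBIC)
c=np.zeros((400,770,3),np.uint8); c[:,:400]=a; c[:b.shape[0],405:405+b.shape[1]]=b
cv2.imwrite("pics/c2.png",cv2.convertScaleAbs(c,alpha=1.4,beta=15))
E
```

```text
t: 9.07
position: [501.2, 64.4, 157.1]
nl [496.4 107.1  11.9] 0.06816685057522598
nr [611.6  54.5  12.4] 0.02521876390959916
fl [541.7 204.4  13.2] 0.5443110592274717
fr [656.9 150.4  14.9] 2.410428386677473
```

View pics/c2.png

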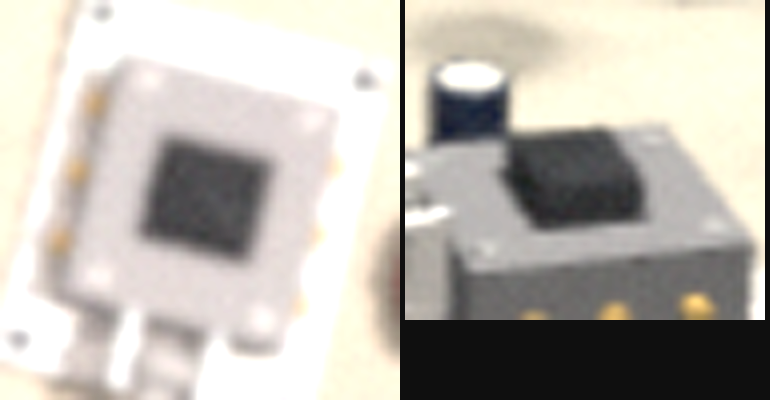

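The relay's top face shows at (207,197) in the left panel and (573,160) in the right, with a front face about 36 zoomed px (4.5 px) tall.

```bash
python3 - <<'E'
from h import *
np.set_printoptions(precision=1,suppress=True)
S=lambda x,y:np.array([(x-405+.5)/8-.5+345,(y+.5)/8-.5+210]); T=lambda x,y:np.array([(x+.5)/8-.5+335,(y+.5)/8-.5+165])
print("top face",*tri(S(573,160),T(207,197)))
for a,b in [((508,140),(165,137)),((605,130),(272,158)),((640,180),(250,260)),((535,190),(140,238))]: print(a,b)
# corners: scene TL=+y,-x ; TR=+y,+x ; BR=-y,+x ; BL=-y,-x   top view: TL=+x+y TR=+x-y BR=-x-y BL=-x+y
P=[tri(S(*a),T(*b)) for a,b in [((508,140),(140,238)),((605,130),(165,137)),((640,180),(272,158)),((535,190),(250,260))]]
for p in P: print(*p)
c=np.mean([p[0] for p in P],0); print("mean",c)
t=cv2.imread("pics/t2.png"); m=np.zeros(t.shape[:2],np.uint8); m[178:202,348:374]=(t.max(2)<75)[178:202,348:374]
M=cv2.moments(m,True); u=(M["m10"]/M["m00"],M["m01"]/M["m00"]); print("mask",u,onz("top",u,49.5),onz("top",u,46.5))
to_tool([*onz("top",u,48)[:2],75],np.pi/2-.213)
E
```

```text
top face [ 576.2 -120.1   45.4] 1.0457845600421563
(508, 140) (165, 137)
(605, 130) (272, 158)
(640, 180) (250, 260)
(535, 190) (140, 238)
[ 566.1 -103.    44.9] 4.402100219438271
[ 592.4 -108.6   44.7] 1.3110864723966245
[ 586.1 -136.8   46. ] 1.5090491731278457
[ 559.  -131.6   46.8] 0.25177961227772555
mean [ 575.9 -120.    45.6]
mask (360.07142857142856, 189.37662337662337) [ 574.9 -118.5   49.5] [ 575.2 -118.9   46.5]
t 9.18 pos [501.3  57.6 157.1] F [-0.  -0.5 -0.9] gap 42.1 shift [-109.1 -156.9   82.1] turn z 0.0030809044192612323 tilt [-0. -0. -1.]
```

The top face rose from 35.5 to about 45.5 (bias about -3, so about 49 true), so the relay is fully up, centred at (575.7,-119.7). Next I'll go over it with the opening at 40.

```bash
echo '{"increments": [[-110, -158, 0, 0, 0, 0], [-110, -158, 0, 0, 0, 0], [-110, -158, 0, 0, 0, 0], [-110, -158, 20, 0, 0, 0], [-110, -158, 60, 0, 0, 0], [-110, -158, 100, 0, 0, 0], [-110, -158, 100, 0, 0, 0], [-110, -158, 100, 0, 0, 0]]}' | python3 inch.py 40; python3 -c "
from h import *
to_tool([575.7,-119.7,44],np.pi/2-.213)"
```

```text
t: 10.18
position: [577.4, -121.8, 59.5]
tool_rot: [0.001, 0.107, 0.994, -0.001]
wrist_force: [0.9, -0.5, 0.1]
finger_gap: 40.3
grip_force: 0.0
t 10.18 pos [ 577.4 -121.8   59.5] F [ 0.9 -0.5  0.1] gap 40.3 shift [ 2.2  1.7 15.5] turn z -0.0008761302844915164 tilt [ 0.001 -0.001 -1.   ]
```

```bash
echo '{"increments": [[1.5, 1.5, 5, 0, 0, 0], [1.5, 1.5, 12, 0, 0, 0], [1.5, 1.5, 12, 0, 0, 0], [1.5, 1.5, 12, 0, 0, 0]]}' | python3 inch.py; python3 -c "
from h import *
to_tool([575.7,-119.7,38],np.pi/2-.213)"
```

```text
t: 10.68
position: [576.3, -118.2, 46.7]
tool_rot: [0.0, 0.106, 0.994, -0.0]
wrist_force: [0.3, -0.1, 0.4]
finger_gap: 39.8
grip_force: 0.0
t 10.68 pos [ 576.3 -118.2   46.7] F [ 0.3 -0.1  0.4] gap 39.8 shift [ 0.3 -1.5  8.7] turn z 0.001444017768482464 tilt [ 0. -0. -1.]
```

```bash
echo '{"increments": [[0.3, -1.5, 3, 0, 0, 0], [0.3, -1.5, 6.5, 0, 0, 0], [0.3, -1.5, 6.5, 0, 0, 0]]}' | python3 inch.py|grep -E 'pos|wr';echo '{"increments": [[0, 0, 1, 0, 0, 0], [0, 0, 2, 0, 0, 0], [0, 0, 2, 0, 0, 0]]}' | python3 inch.py|grep -E 'pos|wr'; echo '{"increments": [[0, 0, 1, 0, 0, 0], [0, 0, 1, 0, 0, 0]]}' | python3 inch.py|grep -E 'pos|wr'
```

```text
position: [575.1, -119.6, 39.5]
wrist_force: [0.3, -0.3, -0.4]
position: [575.5, -119.7, 37.9]
wrist_force: [-0.9, -0.1, 1.2]
position: [575.5, -119.7, 36.9]
wrist_force: [-0.9, -0.6, -0.0]
```

```bash
echo '{"increments": [[0, 0, 0, 0, 0, 0], [0, 0, 0, 0, 0, 0], [0, 0, 0, 0, 0, 0]]}' | python3 inch.py 32; echo '{"increments": [[0, 0, 1, 0, 0, 0], [0, 0, 1, 0, 0, 0]]}' | python3 inch.py|grep -E 'pos|wr'; echo '{"increments": [[0, 0, 1, 0, 0, 0], [0, 0, 1, 0, 0, 0]]}' | python3 inch.py|grep -E 'pos|wr'
```

```text
t: 12.05
position: [576.1, -119.9, 37.6]
tool_rot: [0.001, 0.106, 0.994, -0.0]
wrist_force: [0.0, -0.3, 3.9]
finger_gap: 32.2
grip_force: 2.1
position: [576.0, -120.0, 37.5]
wrist_force: [-2.4, 1.3, 9.4]
position: [576.1, -119.9, 37.5]
wrist_force: [-4.1, 0.9, 15.0]
```

Deck contact felt at TCP z 37.5. I'll back off about 2 mm and grip.

```bash
echo '{"increments": [[0, 0, -4.5, 0, 0, 0], [0, 0, -4.5, 0, 0, 0], [0, 0, -4.5, 0, 0, 0]]}' | python3 inch.py|grep -E 'pos|wr|grip'; echo '{"increments": [[0, 0, 0, 0, 0, 0], [0, 0, 0, 0, 0, 0], [0, 0, 0, 0, 0, 0], [0, 0, 0, 0, 0, 0]]}' | python3 inch.py 20
```

```text
position: [575.0, -119.4, 38.7]
wrist_force: [-0.2, 0.3, 0.4]
grip_force: 0.0
t: 13.42
position: [575.0, -120.0, 39.2]
tool_rot: [-0.0, 0.106, 0.994, -0.0]
wrist_force: [-2.1, -0.4, -0.7]
finger_gap: 27.3
grip_force: 61.3
```

```bash
echo '{"increments": [[0, 0, -3, 0, 0, 0], [0, 0, -8, 0, 0, 0], [0, 0, -14, 0, 0, 0], [0, 0, -22, 0, 0, 0], [0, 0, -40, 0, 0, 0], [0, 0, -70, 0, 0, 0], [0, 0, -70, 0, 0, 0]]}' | python3 inch.py; python3 -c "
from h import *
to_tool([576,130,110])"
```

```text
t: 14.3
position: [578.3, -120.4, 113.4]
tool_rot: [0.004, 0.106, 0.994, -0.0]
wrist_force: [0.8, -0.1, -0.9]
finger_gap: 27.4
grip_force: 61.2
t 14.3 pos [ 578.3 -120.4  113.4] F [ 0.8 -0.1 -0.9] gap 27.4 shift [ 54.8 244.4   3.1] turn z None tilt [ 0.008 -0.001 -1.   ]
```

```bash
echo '{"increments": [[12, 50, 0, 0, 0, 0], [24, 100, 0, 0, 0, 0], [36, 150, 0, 0, 0, 0], [45, 200, 0, 0, 0, 0], [52, 232, 0, 0, 0, 0], [53, 244, 0, 0, 0, 0], [53, 244, 0, 0, 0, 0], [53, 244, 0, 0, 0, 0]]}' | python3 inch.py; python3 - <<'E'
from h import *
to_tool([576,130,16])
s=arm.get_image("scene")[:,:,::-1]
cv2.imwrite("pics/c3.png",cv2.resize(s[120:270,240:420],None,fx=4,fy=4,interpolation=cv2.INTER_CUBIC))
E
```

```text
t: 15.3
position: [575.2, 126.9, 109.5]
tool_rot: [0.0, 0.108, 0.994, -0.001]
wrist_force: [0.3, -0.7, 0.4]
finger_gap: 27.1
grip_force: 61.2
t 15.3 pos [575.2 126.9 109.5] F [ 0.3 -0.7  0.4] gap 27.1 shift [-0.   3.3 93.5] turn z None tilt [ 0.    -0.002 -1.   ]
```

View pics/c3.png

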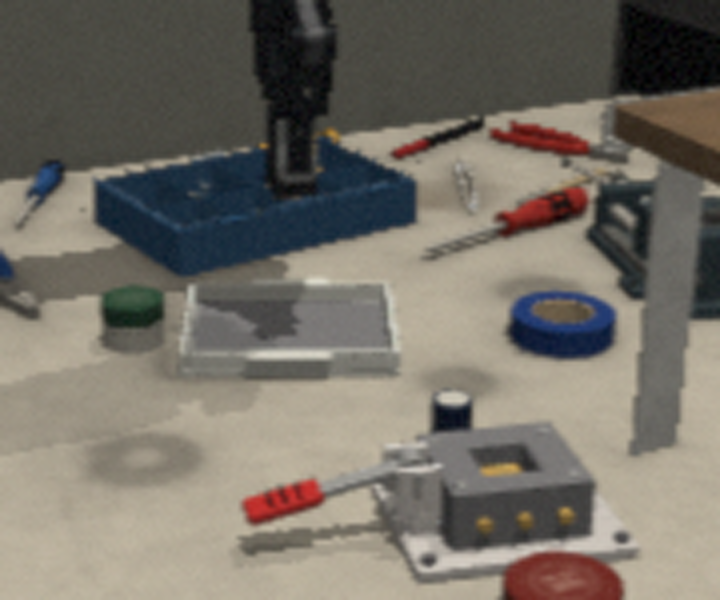

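The nest is empty, the relay hangs in the gripper at about (292,165) over the tray, and the bystanders haven't moved. I expect it to touch the floor at TCP z≈15.7, so I'll lower to about 22 and then probe.

```bash
echo '{"increments": [[0, 2, 25, 0, 0, 0], [0, 2, 50, 0, 0, 0], [0, 2, 70, 0, 0, 0], [0, 2, 82, 0, 0, 0], [0, 2, 87, 0, 0, 0], [0, 2, 87, 0, 0, 0], [0, 2, 87, 0, 0, 0]]}' | python3 inch.py|grep -E 'pos|wr'; echo '{"increments": [[0, 0, 1, 0, 0, 0], [0, 0, 3, 0, 0, 0], [0, 0, 3, 0, 0, 0]]}' | python3 inch.py|grep -E 'pos|wr'
```

```text
position: [576.2, 132.0, 23.4]
wrist_force: [0.2, 1.1, 0.4]
position: [575.3, 132.0, 19.4]
wrist_force: [-0.4, -0.1, -0.2]
```

```bash
for i in 1 2; do echo '{"increments": [[0, 0, 1, 0, 0, 0], [0, 0, 1, 0, 0, 0], [0, 0, 1, 0, 0, 0]]}' | python3 inch.py|grep -E 'pos|wr'; done
```

```text
position: [575.4, 131.9, 18.5]
wrist_force: [0.4, 0.7, -0.8]
position: [575.4, 132.0, 17.5]
wrist_force: [0.5, -0.8, -0.0]
```

```bash
for i in 1 2; do echo '{"increments": [[0, 0, 1, 0, 0, 0], [0, 0, 1, 0, 0, 0], [0, 0, 1, 0, 0, 0]]}' | python3 inch.py|grep -E 'pos|wr'; done
```

```text
position: [575.5, 131.9, 16.5]
wrist_force: [0.1, 0.3, -0.1]
position: [575.6, 132.0, 15.9]
wrist_force: [-1.1, 0.4, 3.0]
```

On the floor, at the expected height. I'll release and retreat.

```bash
echo '{"increments": [[0, 0, 0.3, 0, 0, 0], [0, 0, 0.3, 0, 0, 0], [0, 0, 0, 0, 0, 0], [0, 0, 0, 0, 0, 0], [0, 0, 0, 0, 0, 0], [0, 0, 0, 0, 0, 0]]}' | python3 inch.py 45; echo '{"increments": [[0, 0, -10, 0, 0, 0], [0, 0, -30, 0, 0, 0], [0, 0, -70, 0, 0, 0], [60, 0, -130, 0, 0, 0], [120, 0, -150, 0, 0, 0], [150, 0, -150, 0, 0, 0], [150, 0, -150, 0, 0, 0], [150, 0, -150, 0, 0, 0]]}' | python3 inch.py; python3 - <<'E'
from h import *
s=arm.get_image("scene")[:,:,::-1]; t=arm.get_image("top")[:,:,::-1]
a=cv2.resize(s[180:285,255:405],None,fx=3.4,fy=3.4,interpolation=cv2.INTER_CUBIC)
b=cv2.resize(t[140:250,190:420],None,fx=2.6,fy=2.2)
w=max(a.shape[1],b.shape[1]); c=np.vstack([np.pad(i,((0,0),(0,w-i.shape[1]),(0,0))) for i in (a,b[:240])])
cv2.imwrite("pics/c4.png",c)
E
```

```text
t: 18.85
position: [575.4, 132.0, 15.5]
tool_rot: [0.0, 0.106, 0.994, 0.0]
wrist_force: [0.3, -0.7, -0.2]
finger_gap: 45.3
grip_force: 0.0
t: 19.85
position: [429.7, 163.4, 166.3]
tool_rot: [0.001, 0.106, 0.994, 0.001]
wrist_force: [1.0, 0.3, 0.3]
finger_gap: 45.3
grip_force: 0.0
```

View pics/c4.png

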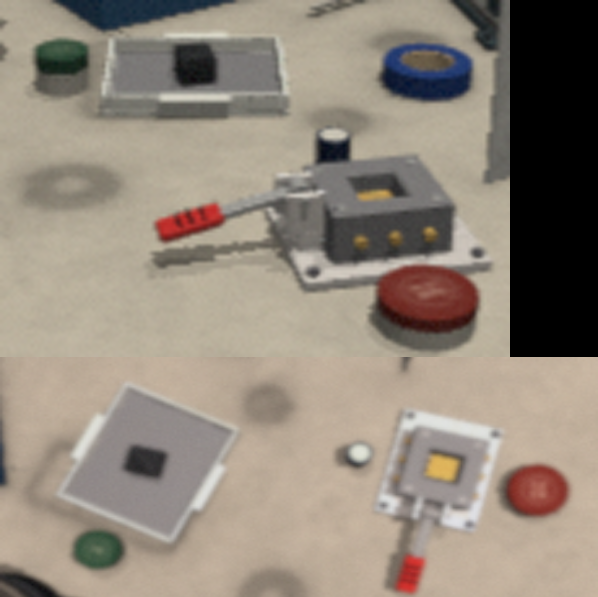

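The relay stands upright near the middle of the tray, at about (195,63) in the upper panel and (146,461) in the lower. The lever is down, and the capacitor and both tins are where they were.

```bash
python3 -c "
from station import arm
print(arm.job_done())"
```

```text
the job is handed in; nothing more can be done
None
```

I handed the job in at about 20 s: the lever was pressed to its stop (about 16 N peak) and released, the relay was lifted out and lowered upright onto the tray floor, and the final pictures show the capacitor and both tins undisturbed.

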